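# Hang the nested pellet scoops back on their hook

### The job

The wax pot has been topped up: put the three pellet scoops away on the one hook of the sloped rack. Hang the largest first, with the eye of its handle over the hook and its cup resting flat on the board straight down the slope below the hook, then the middle one with its cup nested fully home inside the largest, then the smallest nested fully home inside the middle one. Leave the wax tub, wax tree, teal mould and brush where they are.

Things in the scene. Friction and masses are not known exactly. Their poses are not given: they have to be found in the camera images.
- rack: Grey sheet-metal rack fixed to the bench, with one sloped board 193 mm long, 130 mm wide, 30 degrees from horizontal, low edge nearest the robot; a folded edge stands 9 mm proud along its low end. Origin on the bench, 96 mm straight below hook_root; x points away from the robot (yaw varies), z up.
- hook_root (a point): Foot of the hook, on the board's surface. Axes: z square off the board (30 degrees from vertical, leaning toward the robot), x straight up the slope, y across the board. The board reaches 26 mm up the slope from here and 167 mm down it. The 7 mm round steel hook stands up along z; its last 7 mm bend 2.6 mm up the slope. Round its foot sits a 32 mm grey bush whose top, 24.5 mm off the board, carries the eyes.
- hook_tip (a point): The rounded tip of the hook: 56 mm off the board along hook_root's z and 2.6 mm up the slope; same axes.
- large_handle (a point): Mid-handle of the largest of three plain aluminium scoops, upright on the bench at the start. Flat handle 16 mm wide, 5 mm thick, top flush with the cup's rim. The point is 66 mm from the cup's axis, half-way through the thickness, 27.5 mm above the cup's underside. Axes: x along the handle from cup to eye, z up out of the cup.
- large_eye (a point): Centre of the round eye at the handle's end of the largest scoop, 110 mm from the cup's axis, half-way through its 5 mm thickness: 30 mm outside, hole 20 mm. Same axes as the handle.
- large_base (a point): Centre of the underside of the largest scoop's open round cup: outside diameter 82 mm at the rim, 76 mm at the base, 30 mm tall, wall 2.5 mm, floor 3 mm; the scoop weighs about 100 g, most of it in the cup. Same axes as the handle.
- middle_handle (a point): Mid-handle of the middle of three plain aluminium scoops, upright on the bench at the start. Flat handle 16 mm wide, 5 mm thick, top flush with the cup's rim. The point is 66 mm from the cup's axis, half-way through the thickness, 30 mm above the cup's underside. Axes: x along the handle from cup to eye, z up out of the cup.
- middle_eye (a point): Centre of the round eye at the handle's end of the middle scoop, 110 mm from the cup's axis, half-way through its 5 mm thickness: 30 mm outside, hole 20 mm. Same axes as the handle.
- middle_base (a point): Centre of the underside of the middle scoop's open round cup: outside diameter 60 mm at the rim, 54 mm at the base, 32.5 mm tall, wall 2.5 mm, floor 3 mm; the scoop weighs about 80 g, most of it in the cup. Same axes as the handle.
- small_handle (a point): Mid-handle of the smallest of three plain aluminium scoops, upright on the bench at the start. Flat handle 16 mm wide, 5 mm thick, top flush with the cup's rim. The point is 66 mm from the cup's axis, half-way through the thickness, 32.5 mm above the cup's underside. Axes: x along the handle from cup to eye, z up out of the cup.
- small_eye (a point): Centre of the round eye at the handle's end of the smallest scoop, 110 mm from the cup's axis, half-way through its 5 mm thickness: 30 mm outside, hole 20 mm. Same axes as the handle.
- small_base (a point): Centre of the underside of the smallest scoop's open round cup: outside diameter 38 mm at the rim, 32 mm at the base, 35 mm tall, wall 2.5 mm, floor 3 mm; the scoop weighs about 60 g, most of it in the cup. Same axes as the handle.
- wax_tub: Bystander: white round tub of wax pellets, 71 mm across, 76 mm tall; origin at the centre of its underside.
- wax_tree: Bystander: delicate wax tree on a black round base, 100 mm across, 150 mm tall; origin at the centre of its underside.
- mould_teal: Bystander: teal rubber mould, 62 x 87 x 26 mm, lying flat; origin at the centre of its underside.
- wax_brush: Bystander: thin wooden wax brush, 12 mm thick, 150 mm long, lying on the bench near the rack; origin at its centre, on its underside.

How it is judged:
On the way, in this order (a step that is already met when the one before it is completed fails the run):
1. the largest scoop hangs on the hook, its cup flat on the board (x of large_eye in the frame of hook_root between -0.013 and 0.013 m and y of large_eye in the frame of hook_root between -0.013 and 0.013 m and z of large_eye in the frame of hook_root below 0.046 m and z of large_base in the frame of hook_root between -0.004 and 0.006 m and x of large_base in the frame of hook_root below -0.09 m and y of large_base in the frame of hook_root between -0.04 and 0.04 m), for 0.2 s.
2. the middle scoop hangs on the hook, its cup home in the largest (all of step 1 and x of middle_eye in the frame of hook_root between -0.013 and 0.013 m and y of middle_eye in the frame of hook_root between -0.013 and 0.013 m and z of middle_eye in the frame of hook_root below 0.046 m and x of middle_base in the frame of large_base between -0.012 and 0.012 m and y of middle_base in the frame of large_base between -0.012 and 0.012 m and z of middle_base in the frame of large_base between -0.001 and 0.0075 m), for 0.2 s.
3. the smallest scoop hangs on the hook, its cup home in the middle one (all of step 2 and x of small_eye in the frame of hook_root between -0.013 and 0.013 m and y of small_eye in the frame of hook_root between -0.013 and 0.013 m and z of small_eye in the frame of hook_root below 0.046 m and x of small_base in the frame of middle_base between -0.012 and 0.012 m and y of small_base in the frame of middle_base between -0.012 and 0.012 m and z of small_base in the frame of middle_base between -0.001 and 0.0075 m), for 0.2 s.
At the end, for the whole second after the job is handed in: All three eyes over the hook (centre within 13 mm of its line each way, under 46 mm off the board); largest cup's base within 6 mm of the board, over 90 mm below the hook, within 40 mm sideways; each next cup's base at most 7.5 mm above the one before, within 12 mm of its centre each way; all still (all of step 3 and linear speed of each of large, middle, small below 0.02 m/s); the robot touches nothing.
It fails at once if the wax tub, wax tree, teal mould or brush is moved more than 3 cm, or the tub or tree tips over (distance of any of wax_tub, wax_tree, mould_teal, wax_brush from where it was at the start of the episode above 0.03 m or angle between any of wax_tree, wax_tub's own z axis and vertical above 0.3 rad).
It also fails if it takes over 58 s, if anything falls off the work surface, if the arm or the gripper's body presses on something with over 40 N, if the wrist force passes 120 N, or if a joint passes its speed limit or range.

### The arm

A 6-joint arm with a two-finger parallel gripper is mounted at the origin on a cart in front of the work surface, level with it; the furniture and walls round the work are solid. World frame = base frame: x ahead of the robot, y to its left, z up, the work surface at z = 0. Lengths are in m, angles in rad, forces in N, time in s.
With the tool pointing down it reaches from about 0.3 to 0.825 m from the base axis. Payload 5.4 kg.
Tool frame: the origin (TCP) lies midway between the tips of the shut fingers; the grasp point (between the pads) lies 19 mm behind it; z points along the fingers, y is the direction in which the jaws open and shut (so a half turn about z gives the same grasp; the last joint's range is limited). The gripper opens to 92 mm and grips with 3 to 60 N. Pads are 20 mm wide; open, the fingers measure 128 mm over their backs; the gripper's body (75 mm by 189 mm) begins 69 mm behind the grasp point.
Start: joints at [-1.449, 0.158, 1.597, -0, 1.386, -0.21], TCP at [0.187, -0.544, 0.215] pointing down, gripper open.
Joint ranges: [-2.91, 2.91], [-0.94, 2.29], [0.18, 2.7], [-1.29, 4.43], [0.17, 2.64], [-3, 3]. Speed limits (rad/s): [2.57, 2.57, 3.14, 3.14, 3.14, 3.14].

### API

Orientations are given as a unit quaternion [w, x, y, z].
In Python, from station import bot gives the robot as it stands.
- The arm moves only by the shell command python3 -m inch 'ROWS' [OPENING] [FORCE]. ROWS is JSON, a list of rows, each a list of 4 numbers: the shift along the world's x, y, z in cm, then the turn about the world's z in rad. A call has 1 to 10 rows; each row shifts and turns the commanded pose from where the row before left it; what a row does not reach is not made up. A row lasts 1/10 s, in which the tool goes at most 50 mm and 8.59 degrees, less where a joint would pass 70% of its speed; a pose out of reach is approached as far as the arm can. A call with a gripper value outside its range is refused whole. OPENING is the gripper's target within -1 to 1 (shut at 1, half-way at 0, fully open at -1), set as the call begins (- or left out, the last holds). The fingers move at their own pace and stop on an object; FORCE is the grip in N (left out, the last holds). Time passes only in rows, so rows that do not move let the fingers close. It gives the time, the measured TCP pose, the force and the opening at its end, in the units of the state.
- bot.get_state(): the state, without advancing time (a new reading comes with each control period).
- bot.camera(name): name is "scene" or "top" or "wrist"; returns a dict with "frame" (400x640x3 uint8, red, green, blue), "fx", "fy", "cx", "cy" (pixels), "distortion" ([k1, k2, p1, p2, k3] as OpenCV has them; the pictures are not rectified), "R" (3x3) and "t" (3): a world point X has camera coordinates R X + t. Camera axes: x right, y down, z forward; pixel columns grow to the right and rows downward; lengths in m; the calibration is good to about 2 mm. A picture is of the moment at which its call begins. There is no depth.
- bot.sign_off(): hands the job in, once; it reports no verdict.
Trained networks look in the newest picture that a camera, given by its name, has taken for a name from the list of things; names that differ only in an ending like _2 or _b are one class to them, and where a whole thing is asked for, a point or a joint stands for the part that bears it (a point fixed in the world has none). Each returns a list of dicts, best first, with "score" (0 to 1); they miss things now and then, are a little off and sometimes report something else, mostly with a low value. They report only what shows in the picture. A call takes as long as a camera call.
- bot.boxes_of(camera, target): "position" ([row, column] in pixels, amid what is visible of it).
The state is a dict: "time_s": time; "joint_positions": joint angles; "dq": joint speeds; "joint_efforts": joint torques, N m; "tool_pos": TCP position; "ee_rot": TCP orientation; "wrist_force": force on the tool from outside, world axes, zero at the start; "moment": the same for the moment, N m; "opening": opening from 0.0 (shut) to 1.0 (fully open).
Only numpy, scipy, OpenCV 4.12 (cv2) and the standard library are available. Lean on these libraries where they do the work, as an engineer would, in place of code of your own. Each camera call takes 0.05 s, during which the arm holds its last target.

## Working session

There is one attempt and no reset: what is moved stays moved. The work goes in short steps, Python scripts to look and compute and a shell command to move; the robot and the scene stay as the last step left them, time stands still between calls to the robot, and variables do not carry over. Pictures are saved under pics/ and viewed, and the job is handed in when it is done.

```bash
ls; mkdir -p pics
python3 - <<'E'
from station import bot
import cv2
for n in ["scene","top"]:
    c=bot.camera(n); cv2.imwrite(f"pics/{n}0.png",c["frame"][:,:,::-1])
    print(n,c["fx"],c["cx"],c["cy"],c["distortion"],c["R"],c["t"])
    for t in ["large_handle","large_eye","large_base","middle_handle","middle_eye","middle_base","small_handle","small_eye","small_base","hook_root","hook_tip","rack","wax_tub","wax_tree","mould_teal","wax_brush"]:
        print(t,[(round(d["score"],2),[round(float(x)) for x in d["position"]]) for d in bot.boxes_of(n,t)[:3]])
print(bot.get_state())
E
```

```text
pics
scene 509.0027110601379 327.91342739417803 196.87191402186883 [-0.0441378  0.         0.         0.         0.       ] [[-0.58406669 -0.81170178 -0.00251423]
 [-0.43730986  0.31727639 -0.84148427]
 [ 0.68383199 -0.49038344 -0.54027576]] [0.21899054 0.38626239 0.91289201]
large_handle [(0.7, [230, 303])]
large_eye [(0.95, [229, 304])]
large_base [(0.62, [232, 306])]
middle_handle [(0.96, [285, 314])]
middle_eye [(0.62, [288, 312])]
middle_base [(0.94, [286, 315])]
small_handle [(0.7, [183, 399]), (0.48, [269, 360])]
small_eye [(0.38, [268, 362])]
small_base [(0.4, [269, 363])]
hook_root [(0.86, [186, 395])]
hook_tip [(0.92, [187, 401]), (0.43, [232, 304])]
rack [(0.61, [189, 397])]
wax_tub [(0.93, [190, 305]), (0.74, [286, 315])]
wax_tree []
mould_teal [(0.89, [226, 229])]
wax_brush []
top 517.2870879711954 322.27971016711604 201.65189485696524 [-0.04602626  0.          0.          0.          0.        ] [[-2.60660523e-03 -9.99817944e-01  1.89019773e-02]
 [-9.93207753e-01  3.89654525e-04 -1.16353803e-01]
 [ 1.16325255e-01 -1.90768788e-02 -9.93027949e-01]] [-0.1424576   0.5570754
[... 591 characters left out ...]
7, 'joint_positions': array([-1.44911294e+00,  1.58392080e-01,  1.59703208e+00, -6.48898253e-06,
        1.38615636e+00, -2.10115407e-01]), 'dq': array([3.35089881e-05, 8.95884464e-04, 6.50580774e-04, 1.19905717e-03,
       1.37105127e-03, 1.18818741e-04]), 'joint_efforts': array([ 1.33961825e-03, -3.85565937e+01, -3.22359359e+01,  7.02793454e-02,
        3.06539191e-02,  7.61091457e-06]), 'tool_pos': array([ 0.18727046, -0.54363142,  0.21458951]), 'ee_rot': array([ 5.91758485e-06,  9.86270130e-01,  1.65140034e-01, -3.45428921e-06]), 'wrist_force': array([-2.38106062e-01, -3.11186950e-04,  8.89908140e-01]), 'moment': array([0.01253893, 0.01532656, 0.00659157]), 'opening': 1.0011401659813934}
```

View images.

Run:
```python
import cv2
a=cv2.imread("pics/top0.png"); 
cv2.imwrite("pics/top0c.png",cv2.resize(a[80:330,200:480],None,fx=2.4,fy=2.4,interpolation=cv2.INTER_CUBIC))
a=cv2.imread("pics/scene0.png"); 
cv2.imwrite("pics/scene0c.png",cv2.resize(a[120:330,210:480],None,fx=2.8,fy=2.8,interpolation=cv2.INTER_CUBIC))
```

```text
(no output)
```

View pics/top0c.png

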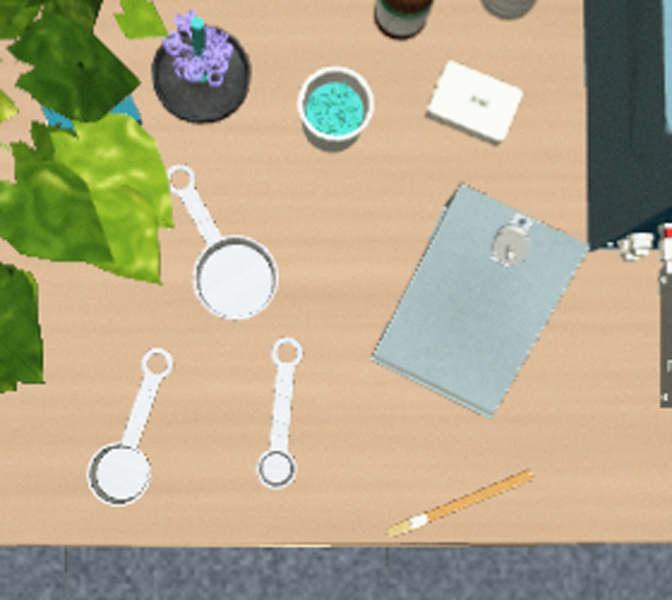

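View pics/scene0c.png

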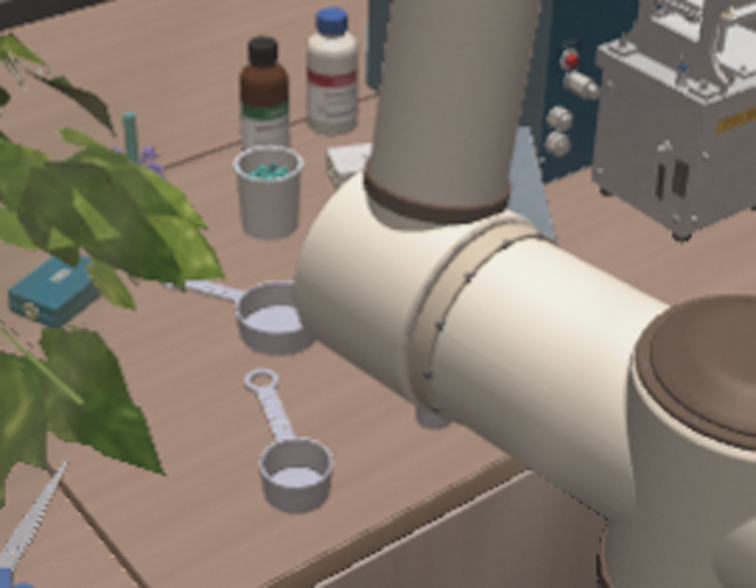

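```bash
cat > h.py <<'E'
import numpy as np, cv2
T=dict(fx=517.2870879711954,cx=322.27971016711604,cy=201.65189485696524,d=np.array([-0.04602626,0,0,0,0]),
R=np.array([[-2.60660523e-03,-9.99817944e-01,1.89019773e-02],[-9.93207753e-01,3.89654525e-04,-1.16353803e-01],[1.16325255e-01,-1.90768788e-02,-9.93027949e-01]]),t=np.array([-0.1424576,0.55707549,1.15315111]))
K=np.array([[T['fx'],0,T['cx']],[0,T['fx'],T['cy']],[0,0,1]])
def pix2w(u,v,z):
    p=cv2.undistortPoints(np.array([[[u,v]]],float),K,T['d'])[0,0]
    d=T['R'].T@np.array([p[0],p[1],1]); o=-T['R'].T@T['t']
    return o+d*(z-o[2])/d[2]
def proj(P):
    r,_=cv2.Rodrigues(T['R']); return cv2.projectPoints(np.atleast_2d(np.array(P,float)),r,T['t'],K,T['d'])[0][:,0]
E
python3 - <<'E'
from h import *
a=cv2.imread("pics/top0.png")
o=cv2.resize(a[145:285,230:350],None,fx=5,fy=5,interpolation=cv2.INTER_CUBIC); o=cv2.resize(a[145:295,230:350],None,fx=4,fy=4,interpolation=cv2.INTER_CUBIC)
cv2.imwrite("pics/z1.png",o)
cv2.imwrite("pics/z2.png",cv2.resize(a[150:260,350:450],None,fx=5.4,fy=5.4,interpolation=cv2.INTER_CUBIC))
E
```

```text
(no output)
```

View pics/z1.png

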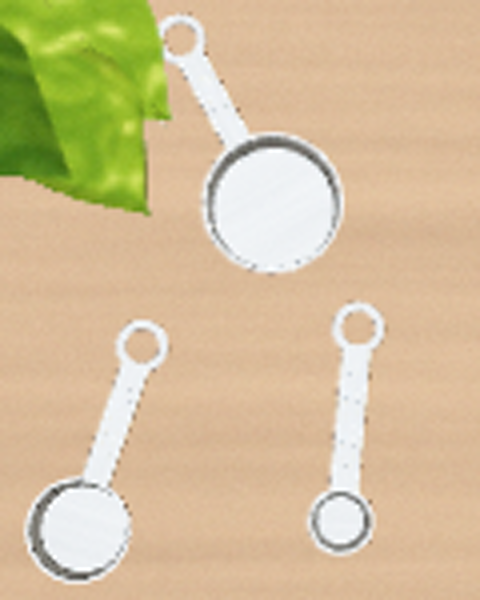

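View pics/z2.png

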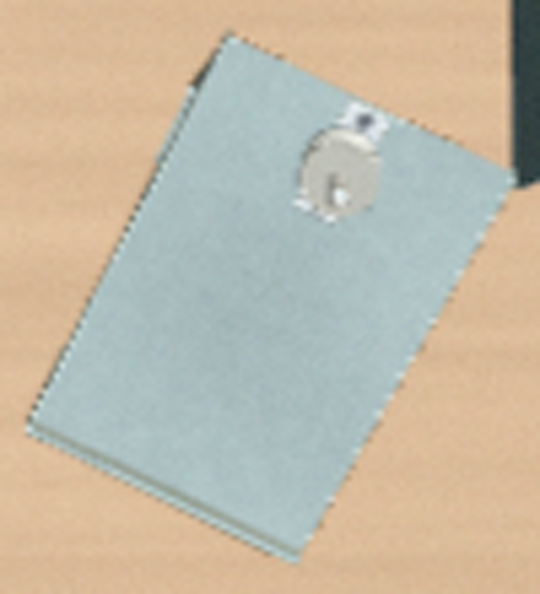

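```bash
cat >> h.py <<'E'
def rackpts(X,Y,yaw,L):
    c,s=np.cos(yaw),np.sin(yaw); ux=np.array([c,s,0]); uy=np.array([-s,c,0])
    sx=ux*np.cos(np.pi/6)+np.array([0,0,.5]); sz=-ux*.5+np.array([0,0,np.cos(np.pi/6)])
    return np.array([X,Y,.096])+np.outer(np.array(L)[:,0],sx)+np.outer(np.array(L)[:,1],uy)+np.outer(np.array(L)[:,2],sz)
E
python3 - <<'E'
from h import *
from scipy.optimize import least_squares
f=lambda x,y,s,ou,ov:((x+.5)/s-.5+ou,(y+.5)/s-.5+ov)
for n,c,e,h in [("large",(273,203),(182,36),.03),("middle",(79,530),(142,345),.0325),("small",(341,521),(358,327),.035)]:
    C=pix2w(*f(*c,4,230,145),h);E=pix2w(*f(*e,4,230,145),h-.0)
    d=E-C; print(n,C.round(4),E.round(4),"len",np.linalg.norm(d).round(4),"yaw",np.arctan2(d[1],d[0]).round(3),"grip55",(C+d/np.linalg.norm(d)*.058).round(4),"grip66",(C+d/np.linalg.norm(d)*.066).round(4))
obs=np.array([f(x,y,5.4,350,150) for x,y in [(230,33),(513,178),(341,171),(28,428),(298,560)]])
L=[(.026,.065,0),(.026,-.065,0),(0,0,.0245),(-.167,.065,.009),(-.167,-.065,.009)]
r=least_squares(lambda p:(proj(rackpts(*p,L))-obs).ravel(),[.55,-.3,0]);print(r.x,r.fun.reshape(-1,2).round(1))
print("tip",rackpts(*r.x,[(.0026,0,.056)]),proj(rackpts(*r.x,[(.0026,0,.056)])), (np.array(proj(rackpts(*r.x,[(.0026,0,.056)])))-[350,150])*5.4)
E
```

```text
large [ 0.5719 -0.0872  0.03  ] [ 0.6698 -0.034   0.03  ] len 0.1114 yaw 0.498 grip55 [ 0.6229 -0.0595  0.03  ] grip66 [ 0.6299 -0.0557  0.03  ]
middle [0.3856 0.0217 0.0325] [ 0.49   -0.0129  0.0325] len 0.11 yaw -0.32 grip55 [0.4406 0.0035 0.0325] grip66 [0.4482 0.001  0.0325]
small [ 0.3904 -0.1261  0.035 ] [ 0.5    -0.1359  0.035 ] len 0.1101 yaw -0.089 grip55 [ 0.4481 -0.1313  0.035 ] grip66 [ 0.4561 -0.132   0.035 ]
[ 0.60024447 -0.34179774 -0.46162416] [[-0.4 -0.2]
 [ 1.  -0.8]
 [-0.1  0.9]
 [-0.6 -0.2]
 [ 0.1  0.3]]
tip [[ 0.5771912  -0.33032936  0.14579742]] [[412.55226278 185.75771614]] [[337.78221899 193.09166716]]
```

```bash
python3 -m inch '[[2.9,3.2,0,0.017],[2.9,3.2,0,0.017],[2.9,3.2,0,0.017],[2.9,3.2,0,0.017],[2.9,3.2,0,0.017],[2.9,3.2,0,0.017],[2.9,3.2,0,0.017],[2.9,3.2,0,0.017],[2.9,3.2,0,0.015],[2.9,3.2,0,0.015]]' -1 20; python3 -m inch '[[2.9,3.2,-1,0],[2.9,3.2,-1,0],[2.9,3.2,-2,0],[2.9,3.2,-2,0],[2.9,3.2,-2,0],[0,0,0,0]]'
python3 - <<'E'
from station import bot
import cv2,numpy as np
for n in ["wrist","scene"]:
    c=bot.camera(n); cv2.imwrite(f"pics/{n}1.png",c["frame"][:,:,::-1])
s=bot.get_state();print(s["time_s"],s["tool_pos"],s["ee_rot"],2*np.arctan2(s["ee_rot"][2],s["ee_rot"][1]))
E
```

```text
time_s: 2.7
tool_pos: [0.4783, -0.2222, 0.2148]
ee_rot: [0.0, 0.969, 0.247, 0.0]
wrist_force: [1.3, 0.0, 0.3]
opening: 1.0
time_s: 3.3
tool_pos: [0.6221, -0.059, 0.1302]
ee_rot: [-0.002, 0.969, 0.249, -0.002]
wrist_force: [-0.6, -0.5, -0.5]
opening: 0.999
3.4 [ 0.62202365 -0.06293609  0.13368979] [-2.45615907e-04  9.68962548e-01  2.47205878e-01 -8.80182421e-04] 0.49959135014075773
```

View pics/wrist1.png

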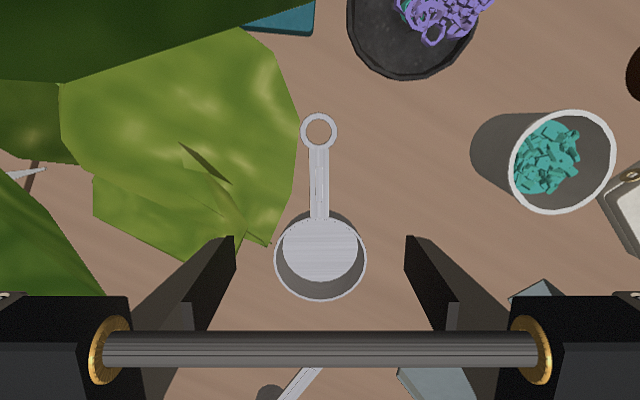

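View pics/scene1.png

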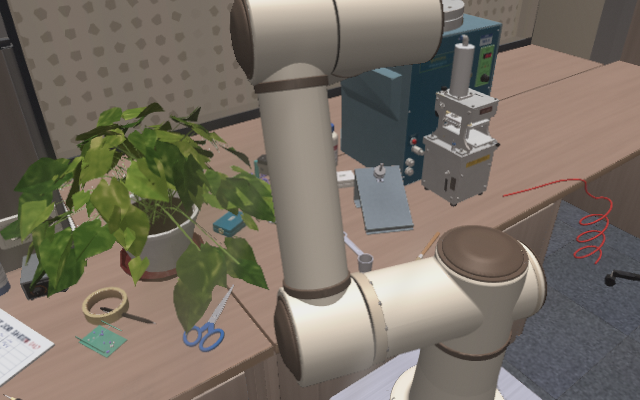

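Run:
```python
from station import bot
from h import *
c=bot.camera("wrist"); cv2.imwrite("pics/w2.png",c["frame"][:,:,::-1])
R,t=np.array(c["R"]),np.array(c["t"]);Kw=np.array([[c["fx"],0,c["cx"]],[0,c["fy"],c["cy"]],[0,0,1]]);dw=np.array(c["distortion"])
def ray(u,v,K,d,R,t):
    p=cv2.undistortPoints(np.array([[[u,v]]],float),K,d)[0,0]; r=R.T@[p[0],p[1],1]; return -R.T@t,r
def tri(a,b):
    o1,d1=ray(*a,K,T['d'],T['R'],T['t']);o2,d2=ray(*b,Kw,dw,R,t)
    s=np.linalg.lstsq(np.c_[d1,-d2],o2-o1,rcond=None)[0];p,q=o1+s[0]*d1,o2+s[1]*d2;return (p+q)/2,np.linalg.norm(p-q)
print(tri((267,198),(270,245)), tri((271.5,174.5),(298,105)))
print("eye",tri((230+182/4-.4,145+36/4-.4),(319,131)))
for p,z in [((319,131),.03),((320,258),.03)]:
    o,d=ray(*p,Kw,dw,R,t);print(o+d*(z-o[2])/d[2])
s=bot.get_state();print(s["time_s"],s["tool_pos"])
```

```text
(array([ 0.56717776, -0.03164589,  0.04886368]), np.float64(0.028521241609909417)) (array([ 0.66708767, -0.00250188, -0.24378877]), np.float64(0.003289221740528722))
eye (array([ 0.66908111, -0.03573022,  0.03615328]), np.float64(0.002890730294456589))
[ 0.66912331 -0.03732512  0.03      ]
[ 0.57257037 -0.09103119  0.03      ]
3.45 [ 0.62223728 -0.06398631  0.13482937]
```

View pics/w2.png

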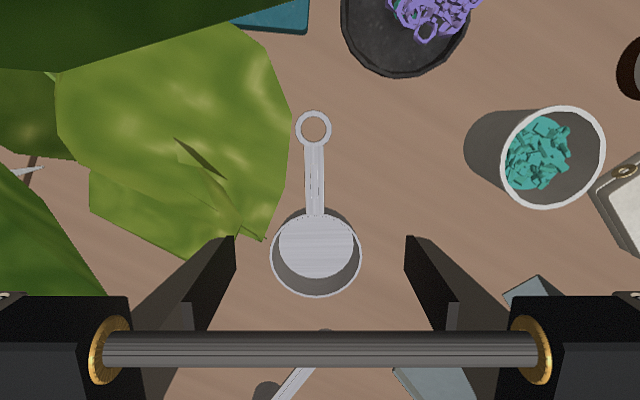

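```bash
python3 -m inch '[[0,0.4,-3,0],[0,0,-3,0],[0,0,-3,0],[0,0,-2,0],[0,0,-0.8,0],[0,0,0,0]]'; python3 -m inch '[[0,0,0,0],[0,0,0,0],[0,0,0,0],[0,0,0,0],[0,0,0,0],[0,0,0,0]]' 1 30
```

```text
time_s: 4.05
tool_pos: [0.6217, -0.0606, 0.0167]
ee_rot: [-0.0, 0.969, 0.246, -0.0]
wrist_force: [0.5, 0.2, 0.0]
opening: 1.0
time_s: 4.65
tool_pos: [0.6224, -0.0596, 0.0167]
ee_rot: [0.0, 0.969, 0.246, 0.0]
wrist_force: [-0.1, -0.0, -0.4]
opening: 0.502
```

```bash
python3 -m inch '[[0,0,0,0],[0,0,0,0],[0,0,0,0],[0,0,0,0],[0,0,0,0],[0,0,0,0]]'; python3 -m inch '[[0,0,2,0],[0,0,3,0],[0,0,4,0],[0,0,4,0],[0,0,3,0],[0,0,0,0]]'
python3 - <<'E'
from station import bot
import cv2,numpy as np
for n in ["wrist"]:
    c=bot.camera(n); cv2.imwrite(f"pics/{n}3.png",c["frame"][:,:,::-1])
s=bot.get_state();print(s)
E
```

```text
time_s: 5.25
tool_pos: [0.6222, -0.0596, 0.0165]
ee_rot: [-0.0, 0.969, 0.246, -0.0]
wrist_force: [-0.4, 1.1, -0.1]
opening: 0.17
time_s: 5.85
tool_pos: [0.6255, -0.0605, 0.1824]
ee_rot: [0.003, 0.969, 0.246, 0.004]
wrist_force: [0.0, 0.6, -0.5]
opening: 0.168
{'time_s': 5.9, 'joint_positions': array([-2.88503372e-01,  3.12653932e-01,  1.48639393e+00,  1.78314234e-05,
        1.33741743e+00,  7.84467844e-01]), 'dq': array([ 0.00060154,  0.04904135,  0.06807069, -0.00156193, -0.00831728,
       -0.00107085]), 'joint_efforts': array([ 9.16681881e-02, -4.69584739e+01, -3.39806020e+01,  3.41899577e-02,
        6.21580635e-02,  6.84668612e-05]), 'tool_pos': array([ 0.62380082, -0.06005903,  0.17898827]), 'ee_rot': array([0.00130494, 0.9691782 , 0.24634739, 0.00220673]), 'wrist_force': array([-0.44860363, -0.57244754, -2.9532682 ]), 'moment': array([ 0.05317995, -0.05455461, -0.01146891]), 'opening': 0.17030464010098662}
```

View pics/wrist3.png

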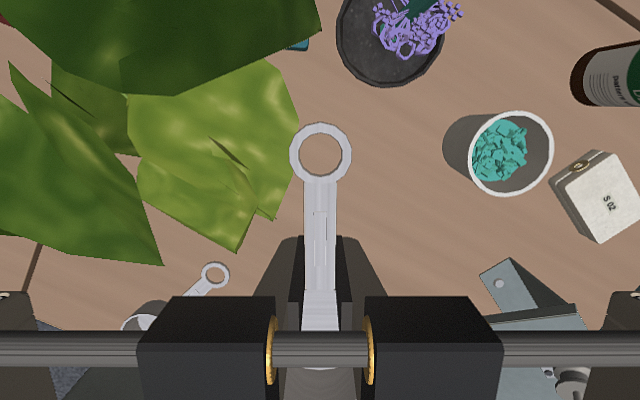

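```bash
cat >> h.py <<'E'
from scipy.spatial.transform import Rotation as Ro
def eyetool(c,s,u,v,wpx,dia=.03):
    """eye position in tool frame from wrist pixel centre and apparent outer width"""
    R,t=np.array(c["R"]),np.array(c["t"]);Kw=np.array([[c["fx"],0,c["cx"]],[0,c["fy"],c["cy"]],[0,0,1]])
    p=cv2.undistortPoints(np.array([[[u,v]]],float),Kw,np.array(c["distortion"]))[0,0]
    Z=c["fx"]*dia/wpx
    X=R.T@(np.array([p[0]*Z,p[1]*Z,Z])-t)
    q=s["ee_rot"];Rt=Ro.from_quat([q[1],q[2],q[3],q[0]]).as_matrix()
    return X,Rt.T@(X-s["tool_pos"]),Rt,R@Rt,Z
E
python3 - <<'E'
from station import bot
from h import *
c=bot.camera("wrist");s=bot.get_state()
np.set_printoptions(precision=4,suppress=True)
for w in (61,62,63): 
    r=eyetool(c,s,320,154,w);print(r[0],r[1],r[4])
print(r[3],c["fx"]);print(s["time_s"],s["tool_pos"],s["wrist_force"])
o=-np.array(c["R"]).T@np.array(c["t"]);print(r[2].T@(o-s["tool_pos"]))
a=c["frame"][100:220,260:380];cv2.imwrite("pics/e4.png",cv2.resize(a[:,:,::-1],None,fx=4,fy=4))
E
```

```text
[ 0.6698 -0.036   0.1835] [ 0.0531  0.0019 -0.0071] 0.16845762134182357
[ 0.6702 -0.0358  0.1862] [ 0.0535  0.0019 -0.0098] 0.16574056293308448
[ 0.6705 -0.0356  0.1888] [ 0.0539  0.0019 -0.0124] 0.16310976034684505
[[ 0.0006  1.     -0.0038]
 [-0.9606 -0.0005 -0.2778]
 [-0.2778  0.0038  0.9606]] 342.5304967283746
5.95 [ 0.6223 -0.0597  0.1764] [-0.2111  0.0897 -0.9205]
[ 0.0783  0.001  -0.1752]
```

View pics/e4.png

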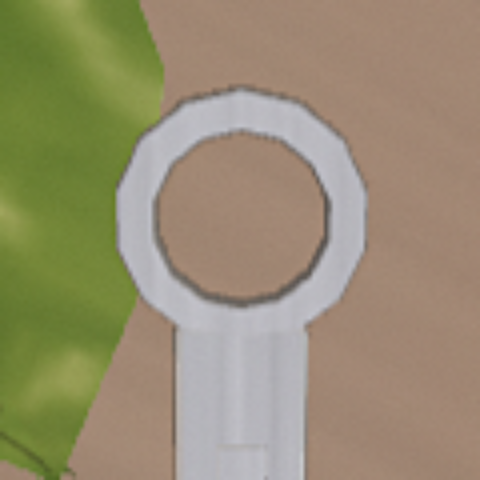

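```bash
python3 -m inch '[[-0.9,-2.5,1,-0.12],[-0.9,-2.5,1,-0.12],[-0.9,-2.5,0,-0.12],[-0.9,-2.5,0,-0.12],[-0.9,-2.5,0,-0.12],[-0.9,-2.5,0,-0.12],[-0.9,-2.5,0,-0.12],[-1,-2.4,0,-0.12],[-1,-2.4,0,0],[-1,-2.4,0,0]]'; python3 -m inch '[[0,0,0,0],[0,0,0,0],[0,0,0,0]]'
python3 - <<'E'
from station import bot
from h import *
np.set_printoptions(precision=4,suppress=True)
c=bot.camera("wrist");s=bot.get_state()
cv2.imwrite("pics/w5.png",c["frame"][:,:,::-1])
q=s["ee_rot"];print(s["time_s"],s["tool_pos"],2*np.arctan2(q[2],q[1]),s["joint_positions"],s["wrist_force"])
# project the predicted hook tip into wrist
P=rackpts(0.60024,-.3418,-.4616,[(.0026,0,.056),(0,0,.0245)])
print(cv2.projectPoints(P,cv2.Rodrigues(np.array(c["R"]))[0],np.array(c["t"]),np.array([[c["fx"],0,c["cx"]],[0,c["fy"],c["cy"]],[0,0,1]]),np.array(c["distortion"]))[0][:,0])
c=bot.camera("top");cv2.imwrite("pics/t5.png",c["frame"][:,:,::-1])
E
```

```text
time_s: 6.95
tool_pos: [0.5275, -0.3065, 0.1932]
ee_rot: [-0.001, 0.973, -0.229, -0.002]
wrist_force: [-0.2, -1.0, -0.5]
opening: 0.165
time_s: 7.25
tool_pos: [0.5291, -0.3053, 0.1951]
ee_rot: [-0.001, 0.974, -0.229, -0.001]
wrist_force: [-0.0, 0.3, -1.8]
opening: 0.166
7.3 [ 0.5293 -0.3053  0.1955] -0.46103643474137423 [-0.7208  0.2658  1.5103  0.0003  1.3673  1.3109] [ 0.8536  0.4857 -1.0224]
[[318.4143 139.5622]
 [318.5569 115.7936]]
```

View pics/w5.png

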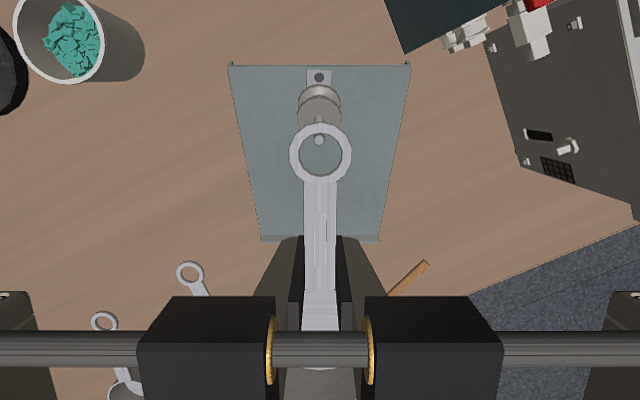

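```bash
python3 -m inch '[[0,0,-2,0],[0,-0.1,-2,0],[0,0,-1.5,0],[0,0,-0.5,0],[0,0,0,0],[0,0,0,0]]'
python3 - <<'E'
from station import bot
from h import *
c=bot.camera("wrist");s=bot.get_state()
cv2.imwrite("pics/w6.png",c["frame"][:,:,::-1]);print(s["tool_pos"],s["wrist_force"])
E
```

```text
time_s: 7.95
tool_pos: [0.5298, -0.3078, 0.1375]
ee_rot: [0.0, 0.973, -0.229, 0.001]
wrist_force: [-0.6, 0.2, -0.9]
opening: 0.169
[ 0.52996413 -0.30801611  0.13781462] [ 0.79384473  0.62073869 -1.25976823]
```

View pics/w6.png

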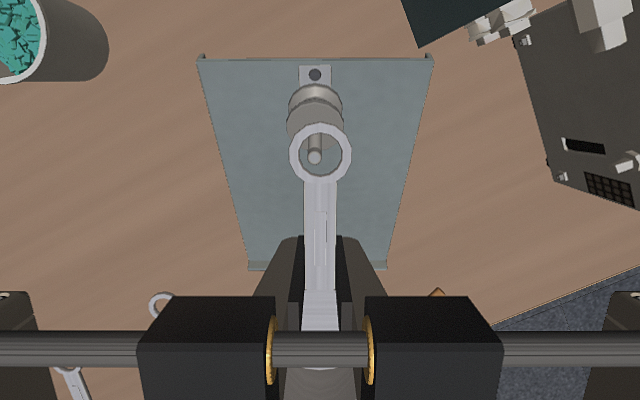

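```bash
python3 -m inch '[[0.1,0.2,-0.4,0],[0.3,0,-0.7,0],[0.3,-0.1,-0.7,0],[0,0,-0.4,0],[0,0,0,0],[0,0,0,0]]'
python3 - <<'E'
from station import bot
from h import *
c=bot.camera("wrist");s=bot.get_state()
cv2.imwrite("pics/w7.png",c["frame"][:,:,::-1]);print(s["tool_pos"],s["wrist_force"])
E
```

```text
time_s: 8.6
tool_pos: [0.5362, -0.3066, 0.1144]
ee_rot: [-0.0, 0.973, -0.229, -0.0]
wrist_force: [1.0, 1.2, -0.8]
opening: 0.166
[ 0.53630887 -0.30672544  0.1146935 ] [ 0.43244511 -0.53246836 -1.38158955]
```

View pics/w7.png

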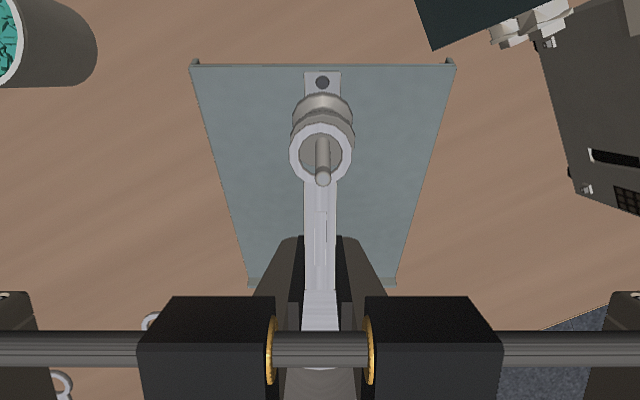

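```bash
python3 -m inch '[[0,0,0,0],[0.1,0,-0.6,0],[0.1,-0.1,-0.6,0],[0.1,-0.1,-0.6,0],[0.1,-0.1,-0.6,0],[0.1,-0.1,-0.5,0],[0.1,0,-0.3,0],[0,0,0,0]]' - 6
python3 - <<'E'
from station import bot
from h import *
c=bot.camera("wrist");s=bot.get_state()
cv2.imwrite("pics/w8.png",c["frame"][:,:,::-1]);print(s["tool_pos"],s["wrist_force"])
E
```

```text
time_s: 9.45
tool_pos: [0.5421, -0.3104, 0.0819]
ee_rot: [-0.0, 0.973, -0.229, -0.0]
wrist_force: [0.9, -0.7, -1.1]
opening: 0.17
[ 0.54221872 -0.31055272  0.08234911] [-0.41137586  0.86281042 -0.61144055]
```

View pics/w8.png

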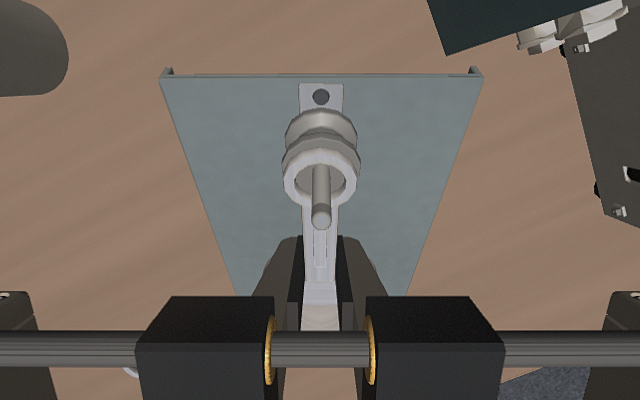

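```bash
python3 -m inch '[[0,0,0,0],[0,0,0,0],[0,0,0,0],[0,0,0,0],[0,0,0.5,0],[0,0,2,0],[0,0,4,0],[0,0,4,0],[-3,0,2,0],[-3,0,0,0]]' 0 20
python3 - <<'E'
from station import bot
from h import *
c=bot.camera("wrist");s=bot.get_state()
cv2.imwrite("pics/w9.png",c["frame"][:,:,::-1]);print(s["tool_pos"],s["wrist_force"],s["opening"])
c=bot.camera("top");a=c["frame"][:,:,::-1]
cv2.imwrite("pics/t9.png",cv2.resize(a[80:330,200:480],None,fx=2.4,fy=2.4))
E
```

```text
time_s: 10.5
tool_pos: [0.4838, -0.3123, 0.2127]
ee_rot: [0.002, 0.974, -0.228, 0.004]
wrist_force: [-0.4, -0.6, 0.6]
opening: 0.503
[ 0.47898989 -0.31126739  0.20987595] [ 1.51462867 -1.50176721 -1.15036269] 0.49695754865612934
```

View pics/w9.png

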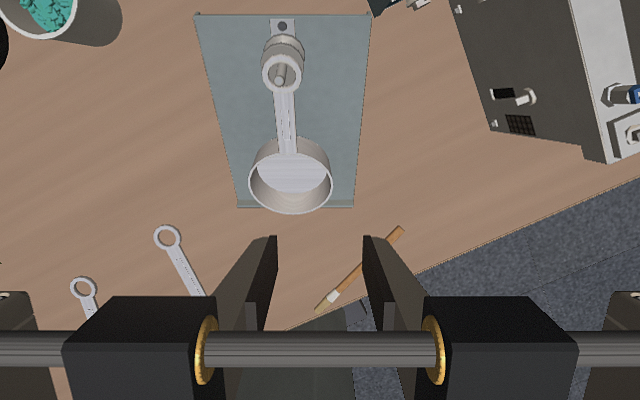

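View pics/t9.png

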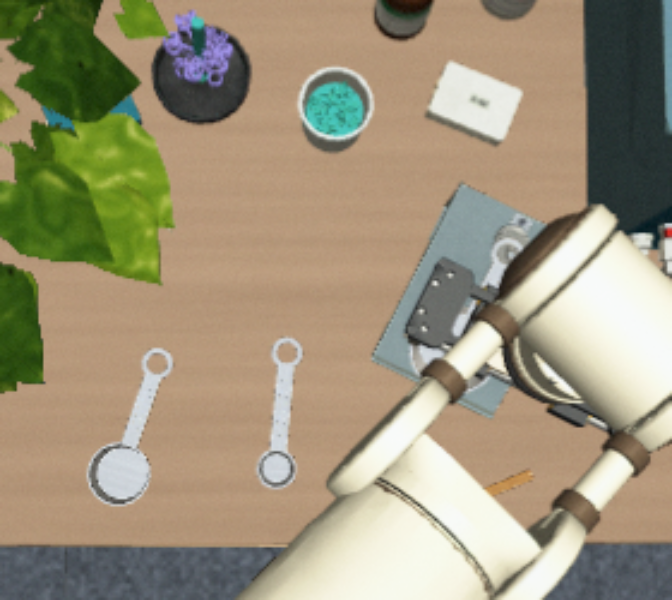

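```bash
python3 -m inch '[[-0.6,4.5,0,0.02],[-0.6,4.5,0,0.02],[-0.6,4.5,0,0.02],[-0.6,4.5,-1,0.02],[-0.6,4.5,-1.5,0.02],[-0.6,4.5,-1.5,0.02],[-0.5,4.4,-1.5,0.02],[0,0,-3,0],[0,0,-3,0],[0,0,0,0]]'
python3 - <<'E'
from station import bot
from h import *
import time
c=bot.camera("wrist");s=bot.get_state()
cv2.imwrite("pics/w10.png",c["frame"][:,:,::-1]);q=s["ee_rot"];print(s["tool_pos"],s["wrist_force"],s["opening"],2*np.arctan2(q[2],q[1]),s["time_s"])
R,t=np.array(c["R"]),np.array(c["t"]);Kw=np.array([[c["fx"],0,c["cx"]],[0,c["fy"],c["cy"]],[0,0,1]])
print(cv2.projectPoints(np.array([[.490,-.0129,.0325],[.3856,.0217,.0325]]),cv2.Rodrigues(R)[0],t,Kw,np.array(c["distortion"]))[0][:,0])
E
```

```text
time_s: 11.6
tool_pos: [0.4382, 0.005, 0.0891]
ee_rot: [-0.001, 0.987, -0.16, -0.004]
wrist_force: [0.1, 0.4, 0.7]
opening: 0.499
[0.43995584 0.00416804 0.09131579] [0.03913415 0.85927182 0.28077544] 0.5023940426304184 -0.3217408562996194 11.65
[[317.839068   136.61944692]
 [318.14641964 284.46538715]]
```

View pics/w10.png

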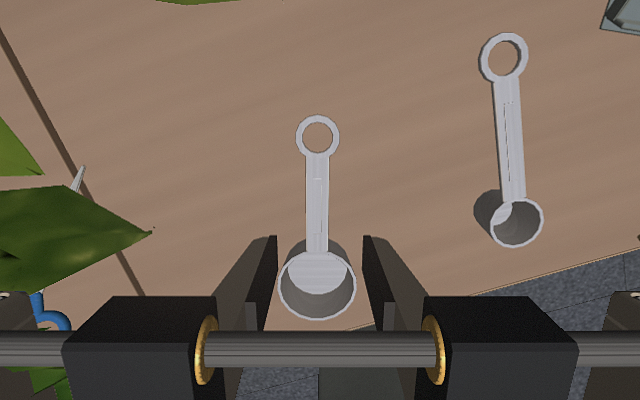

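```bash
python3 -m inch '[[0,0,-3,0],[0,0,-2.5,0],[0,0,-1.4,0],[0,0,0,0]]'; python3 -m inch '[[0,0,0,0],[0,0,0,0],[0,0,0,0],[0,0,0,0],[0,0,0,0],[0,0,0,0]]' 1 25;  python3 -m inch '[[0,0,1,0],[0,0,3,0],[0,0,4,0],[0,0,5,0],[0,0,4,0],[0,0,0,0]]'
```

```text
time_s: 12.05
tool_pos: [0.4412, 0.0032, 0.0235]
ee_rot: [-0.0, 0.987, -0.161, -0.001]
wrist_force: [-0.2, -0.1, 0.8]
opening: 0.5
time_s: 12.65
tool_pos: [0.4421, 0.0031, 0.0242]
ee_rot: [0.0, 0.987, -0.16, 0.001]
wrist_force: [1.2, 0.1, 2.3]
opening: 0.169
time_s: 13.25
tool_pos: [0.4449, 0.0025, 0.2003]
ee_rot: [0.001, 0.987, -0.16, 0.006]
wrist_force: [0.8, -0.4, -1.5]
opening: 0.167
```

Run:
```python
from station import bot
from h import *
c=bot.camera("wrist")
cv2.imwrite("pics/w11.png",c["frame"][:,:,::-1]);s=bot.get_state();print(s["tool_pos"],s["wrist_force"])
```

```text
[0.44299623 0.00297407 0.19678818] [-0.40508593 -0.24701271 -1.10847259]
```

View pics/w11.png

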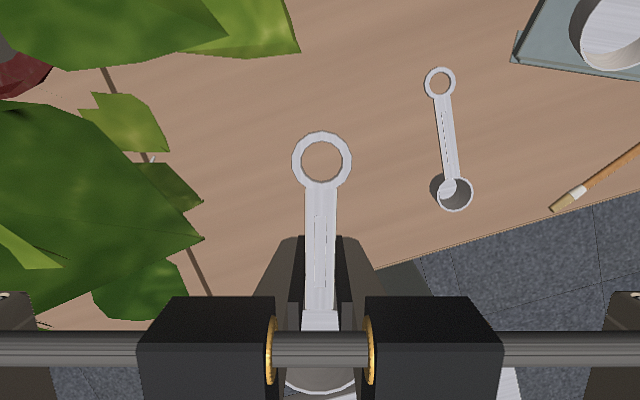

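```bash
python3 -m inch '[[1.1,-3.9,0,-0.02],[1.1,-3.9,0,-0.02],[1.1,-3.9,0,-0.02],[1.1,-3.9,0,-0.02],[1.1,-3.9,0,-0.02],[1.1,-3.9,0,-0.02],[1.1,-3.9,0,-0.02],[1.2,-3.6,0,0],[0,0,0,0],[0,0,0,0]]'
python3 - <<'E'
from station import bot
from h import *
c=bot.camera("wrist")
cv2.imwrite("pics/w12.png",c["frame"][:,:,::-1]);s=bot.get_state();q=s["ee_rot"];print(s["tool_pos"],s["wrist_force"],2*np.arctan2(q[2],q[1]))
E
```

```text
time_s: 14.3
tool_pos: [0.529, -0.305, 0.191]
ee_rot: [-0.001, 0.973, -0.23, -0.002]
wrist_force: [0.1, 0.8, -0.1]
opening: 0.165
[ 0.52924615 -0.30425903  0.19158457] [-0.21252938  0.49569019 -1.00105849] -0.46214746801596773
```

View pics/w12.png

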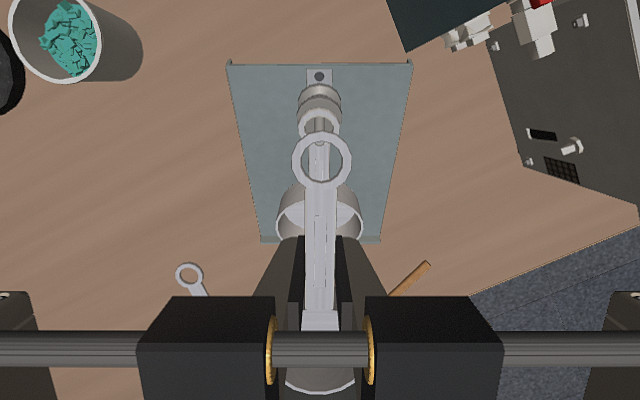

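```bash
python3 -m inch '[[0.3,-0.2,-1.5,0],[0,0,-2,0],[0,0,-1.3,0],[0,0,-0.5,0],[0,0,0,0],[0,0,0,0]]'
python3 - <<'E'
from station import bot
from h import *
c=bot.camera("wrist")
cv2.imwrite("pics/w13.png",c["frame"][:,:,::-1]);s=bot.get_state();q=s["ee_rot"];print(s["tool_pos"],s["wrist_force"],2*np.arctan2(q[2],q[1]))
E
```

```text
time_s: 14.95
tool_pos: [0.5336, -0.3077, 0.1413]
ee_rot: [0.0, 0.973, -0.229, 0.0]
wrist_force: [0.2, -0.1, -0.6]
opening: 0.168
[ 0.53380521 -0.30794918  0.14162063] [ 1.90505955 -0.0418955  -1.14629626] -0.4620383209325355
```

View pics/w13.png

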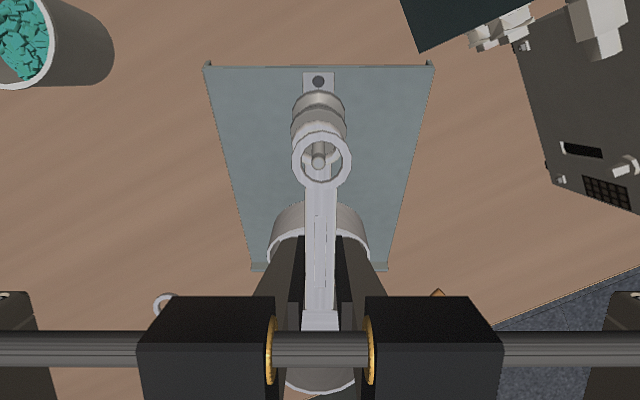

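```bash
python3 -m inch '[[0,0.1,-0.5,0],[0.2,0,-0.6,0],[0.2,0,-0.5,0],[0,0,0,0],[0,0,0,0]]'
python3 -m inch '[[0,0,0,0],[0,0,-0.5,0],[0.1,0,-0.5,0],[0,-0.1,-0.5,0],[0.1,0,-0.5,0],[0,0,-0.4,0],[0,0,-0.2,0],[0,0,0,0],[0,0,0,0]]' - 5
python3 - <<'E'
from station import bot
from h import *
c=bot.camera("wrist")
cv2.imwrite("pics/w14.png",c["frame"][:,:,::-1]);s=bot.get_state();q=s["ee_rot"];print(s["tool_pos"],s["wrist_force"],2*np.arctan2(q[2],q[1]))
E
```

```text
time_s: 15.5
tool_pos: [0.5372, -0.3065, 0.1243]
ee_rot: [-0.0, 0.973, -0.229, -0.0]
wrist_force: [0.9, -0.0, -1.3]
opening: 0.169
time_s: 16.4
tool_pos: [0.5394, -0.3077, 0.0987]
ee_rot: [0.0, 0.973, -0.229, 0.0]
wrist_force: [-0.7, -0.1, 0.3]
opening: 0.173
[ 0.53943975 -0.30775298  0.09888635] [-0.58216292  0.2832258   0.7004737 ] -0.46220528184498344
```

View pics/w14.png

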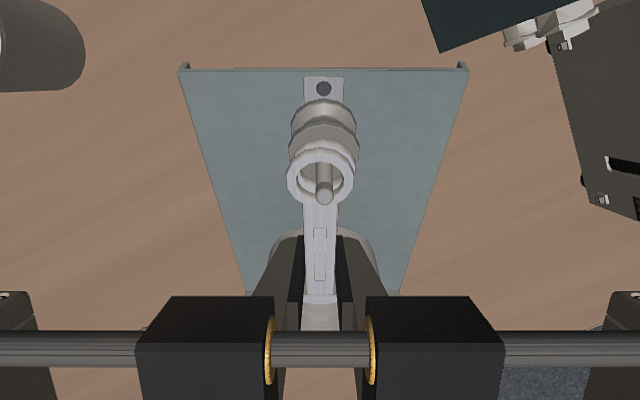

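```bash
python3 -m inch '[[0,0,0,0],[0,0,0,0],[0,0,0,0],[0,0,0,0],[0,0,0.5,0],[0,0,2,0],[0,0,4,0],[0,0,4,0],[-2,0,1,0],[-2,0,0,0]]' 0 20
python3 - <<'E'
from station import bot
from h import *
c=bot.camera("wrist")
cv2.imwrite("pics/w15.png",c["frame"][:,:,::-1]);s=bot.get_state();q=s["ee_rot"];print(s["time_s"],s["tool_pos"],s["wrist_force"],s["opening"])
E
```

```text
time_s: 17.45
tool_pos: [0.5004, -0.3088, 0.2175]
ee_rot: [0.002, 0.973, -0.229, 0.003]
wrist_force: [-0.2, 0.8, -0.4]
opening: 0.5
17.5 [ 0.49734805 -0.30830604  0.21571491] [ 0.45411773 -1.29061926 -0.29184136] 0.5017357829566601
```

View pics/w15.png

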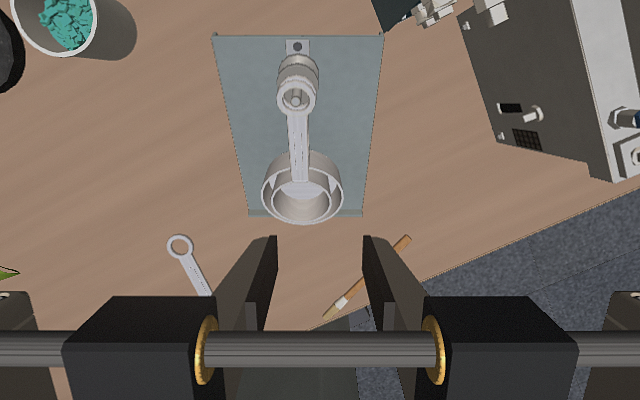

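Run:
```python
from h import *
a=cv2.imread("pics/w15.png");cv2.imwrite("pics/w15z.png",cv2.resize(a[30:240,210:390],None,fx=2.8,fy=2.8,interpolation=cv2.INTER_CUBIC))
```

```text
(no output)
```

View pics/w15z.png

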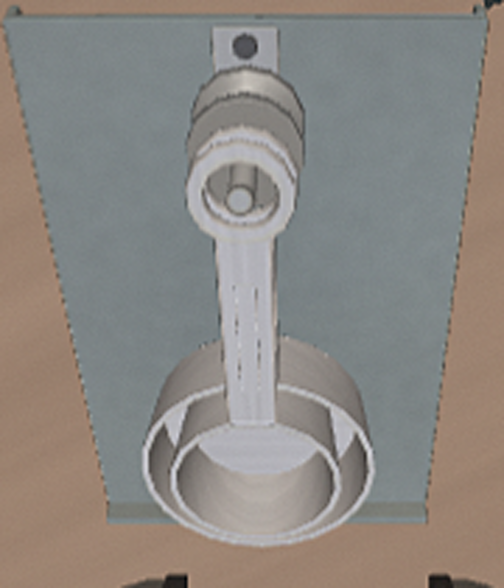

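```bash
python3 -m inch '[[-1.2,4.4,0,0.1],[-1.2,4.4,-1,0.1],[-1.2,4.4,-2.5,0.1],[-1.5,4.4,-3,0.073],[0,0,-3,0],[0,0,-2.5,0],[0,0,0,0],[0,0,0,0]]'
python3 - <<'E'
from station import bot
from h import *
c=bot.camera("wrist");s=bot.get_state()
cv2.imwrite("pics/w16.png",c["frame"][:,:,::-1]);q=s["ee_rot"];print(s["tool_pos"],s["wrist_force"],s["opening"],2*np.arctan2(q[2],q[1]),s["time_s"])
R,t=np.array(c["R"]),np.array(c["t"]);Kw=np.array([[c["fx"],0,c["cx"]],[0,c["fy"],c["cy"]],[0,0,1]])
print(cv2.projectPoints(np.array([[.500,-.1359,.035],[.3904,-.1261,.035]]),cv2.Rodrigues(R)[0],t,Kw,np.array(c["distortion"]))[0][:,0])
E
```

```text
time_s: 18.3
tool_pos: [0.4505, -0.1376, 0.098]
ee_rot: [-0.0, 0.999, -0.045, -0.0]
wrist_force: [-0.2, 0.1, 1.1]
opening: 0.498
[ 0.45120968 -0.13822216  0.09886471] [0.65125431 0.01930708 1.03924877] 0.4991083659453462 -0.08946197538060398 18.35
[[308.35467586 144.02290468]
 [309.61383495 287.08372667]]
```

View pics/w16.png

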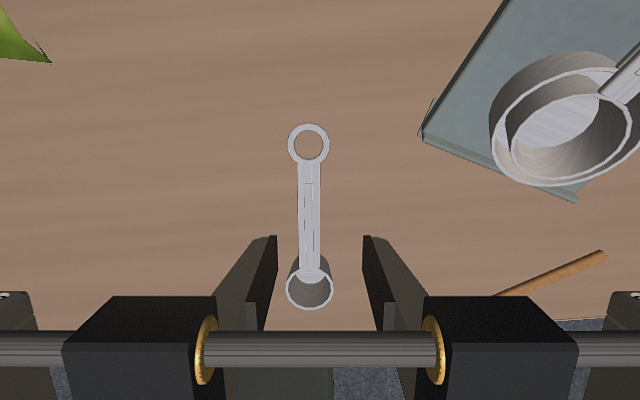

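```bash
python3 -m inch '[[-0.3,0.7,-2.5,0],[0,0,-3,0],[0,0,-1.7,0],[0,0,0,0]]'; python3 -m inch '[[0,0,0,0],[0,0,0,0],[0,0,0,0],[0,0,0,0],[0,0,0,0],[0,0,0,0]]' 1 25;  python3 -m inch '[[0,0,1,0],[0,0,3,0],[0,0,4,0],[0,0,5,0],[0,0,4,0],[0,0,0,0],[0,0,0,0]]'
python3 - <<'E'
from station import bot
from h import *
c=bot.camera("wrist")
cv2.imwrite("pics/w17.png",c["frame"][:,:,::-1]);s=bot.get_state();print(s["tool_pos"],s["wrist_force"])
E
```

```text
time_s: 18.75
tool_pos: [0.4466, -0.1304, 0.0248]
ee_rot: [-0.001, 0.999, -0.045, -0.001]
wrist_force: [-1.2, 0.3, 0.9]
opening: 0.5
time_s: 19.35
tool_pos: [0.448, -0.131, 0.0261]
ee_rot: [0.0, 0.999, -0.045, 0.001]
wrist_force: [2.1, -0.6, 1.5]
opening: 0.164
time_s: 20.05
tool_pos: [0.4474, -0.1306, 0.1964]
ee_rot: [0.0, 0.999, -0.045, 0.001]
wrist_force: [-0.9, -0.2, -1.1]
opening: 0.166
[ 0.44650021 -0.13013885  0.19474429] [-0.05712009  0.24792384 -0.99530456]
```

View pics/w17.png

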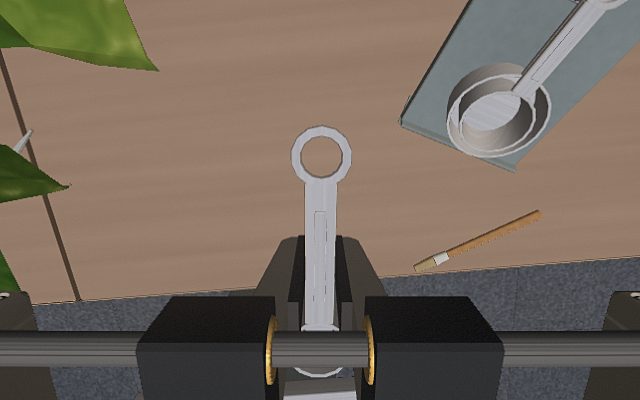

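```bash
python3 -m inch '[[1.7,-3.5,0,-0.075],[1.7,-3.5,0,-0.075],[1.7,-3.5,0,-0.075],[1.7,-3.5,0,-0.075],[1.6,-3.5,0,-0.073],[0,0,-1.5,0],[0,0,-2,0],[0,0,-1.5,0],[0,0,0,0],[0,0,0,0]]'
python3 - <<'E'
from station import bot
from h import *
c=bot.camera("wrist")
cv2.imwrite("pics/w18.png",c["frame"][:,:,::-1]);s=bot.get_state();q=s["ee_rot"];print(s["tool_pos"],s["wrist_force"],2*np.arctan2(q[2],q[1]))
E
```

```text
time_s: 21.1
tool_pos: [0.5306, -0.3046, 0.1447]
ee_rot: [-0.0, 0.973, -0.229, -0.001]
wrist_force: [0.4, -0.0, -0.6]
opening: 0.165
[ 0.53124577 -0.30519819  0.1458043 ] [ 0.22091585 -0.0197377   1.01001956] -0.4616269385134183
```

View pics/w18.png

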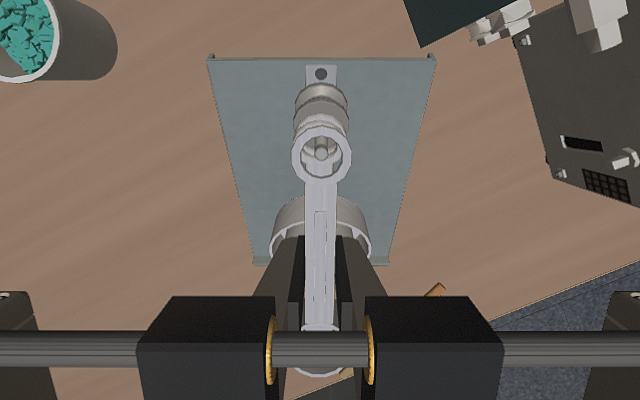

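```bash
python3 -m inch '[[0,0,-0.5,0],[0.2,-0.1,-0.6,0],[0.2,0,-0.6,0],[0,0,0,0],[0,0,0,0]]'
python3 -m inch '[[0,0,0,0],[0,0,-0.5,0],[0,0,-0.5,0],[0.1,0,-0.5,0],[0,0,-0.5,0],[0,0,-0.4,0],[0,0,0,0],[0,0,0,0]]' - 5
python3 - <<'E'
from station import bot
from h import *
c=bot.camera("wrist")
cv2.imwrite("pics/w19.png",c["frame"][:,:,::-1]);s=bot.get_state();q=s["ee_rot"];print(s["tool_pos"],s["wrist_force"],2*np.arctan2(q[2],q[1]))
E
```

```text
time_s: 21.65
tool_pos: [0.5351, -0.3065, 0.1282]
ee_rot: [-0.0, 0.973, -0.229, -0.0]
wrist_force: [0.3, -0.1, -1.2]
opening: 0.166
time_s: 22.45
tool_pos: [0.5363, -0.3067, 0.1047]
ee_rot: [0.0, 0.973, -0.229, 0.0]
wrist_force: [0.1, -0.8, -0.0]
opening: 0.168
[ 0.53571169 -0.30624907  0.10436474] [-0.27983166  0.53149889 -0.17860024] -0.4620481321684499
```

View pics/w19.png

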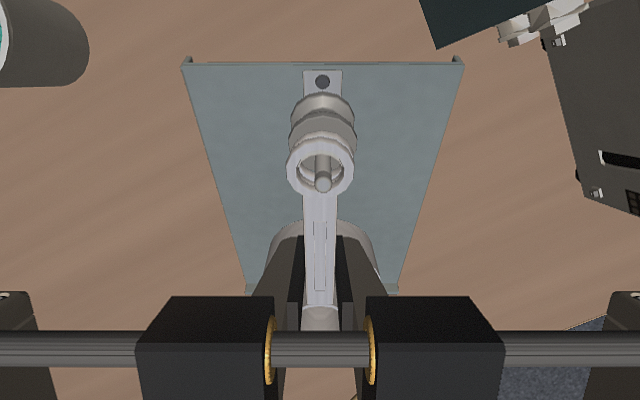

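```bash
python3 -m inch '[[0,0,0,0],[0,0,0,0],[0,0,0,0],[0,0,0,0],[0,0,0.5,0],[0,0,2,0],[0,0,4,0],[0,0,4,0],[-2,0,0,0],[-2,0,0,0]]' 0 20
python3 -m inch '[[0,0,0,0],[0,0,0,0],[0,0,0,0]]'
python3 - <<'E'
from station import bot
from h import *
c=bot.camera("wrist")
a=c["frame"][:,:,::-1]
cv2.imwrite("pics/w20.png",cv2.resize(a[20:260,200:400],None,fx=2.5,fy=2.5,interpolation=cv2.INTER_CUBIC));s=bot.get_state();print(s["time_s"],s["tool_pos"],s["wrist_force"],s["opening"])
E
```

```text
time_s: 23.5
tool_pos: [0.4968, -0.3073, 0.212]
ee_rot: [0.001, 0.974, -0.229, 0.002]
wrist_force: [-0.6, 0.6, 0.0]
opening: 0.498
time_s: 23.8
tool_pos: [0.4967, -0.3065, 0.2094]
ee_rot: [-0.0, 0.973, -0.229, 0.0]
wrist_force: [-0.5, 0.6, 0.6]
opening: 0.5
23.85 [ 0.49675882 -0.3064745   0.20930504] [-0.62050238  0.1334993  -0.3760922 ] 0.49913550355399194
```

View pics/w20.png

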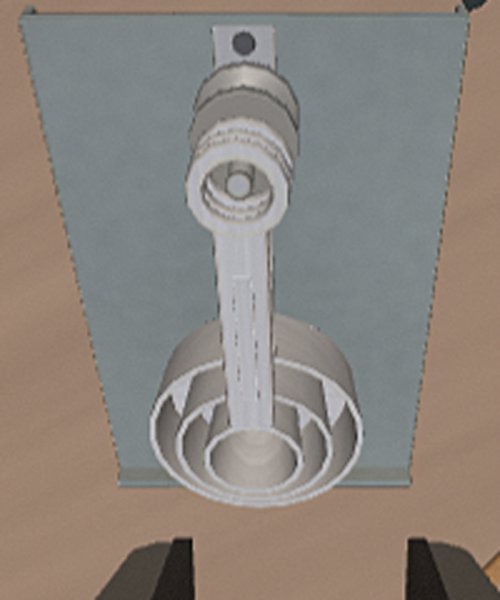

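```bash
python3 -m inch '[[-2,-3,1,0],[-3,-3,1,0],[-3,-3,1,0],[-3,-3,0,0],[-3,-3,0,0],[-3,-3,0,0],[-3,-3,0,0],[0,0,0,0],[0,0,0,0]]'
python3 - <<'E'
from station import bot
from h import *
c=bot.camera("top");a=c["frame"][:,:,::-1].copy()
cv2.imwrite("pics/t21.png",cv2.resize(a[80:330,200:480],None,fx=2.4,fy=2.4))
o=cv2.resize(a[150:260,350:450],None,fx=5.4,fy=5.4,interpolation=cv2.INTER_CUBIC);o2=o.copy()
th=np.linspace(0,2*np.pi,60)
for r,h in [(.041,.030),(.030,.0355),(.019,.041)]:
    L=[(-.116+r*np.cos(t),r*np.sin(t),h) for t in th]
    p=(proj(rackpts(.6007,-.3410,-.4616,L))-[350,150]+.5)*5.4-.5
    cv2.polylines(o2,[np.round(p).astype(int)],True,(0,0,255),1)
cv2.imwrite("pics/t21o.png",np.hstack([o,o2])[::1,:][:, :] if 0 else cv2.resize(np.hstack([o,o2]),(800,440)))
s=bot.get_state();print(s["time_s"],s["tool_pos"],s["wrist_force"])
E
```

```text
time_s: 24.75
tool_pos: [0.2962, -0.5169, 0.239]
ee_rot: [-0.001, 0.973, -0.23, 0.0]
wrist_force: [0.7, 0.7, -0.6]
opening: 0.5
24.8 [ 0.2968903  -0.51620547  0.23914062] [ 0.08579688 -0.08290758  0.48147001]
```

View pics/t21.png

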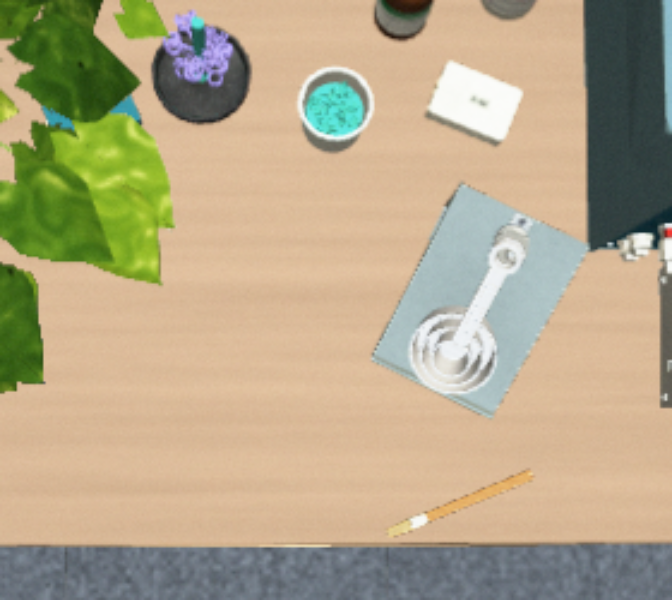

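View pics/t21o.png

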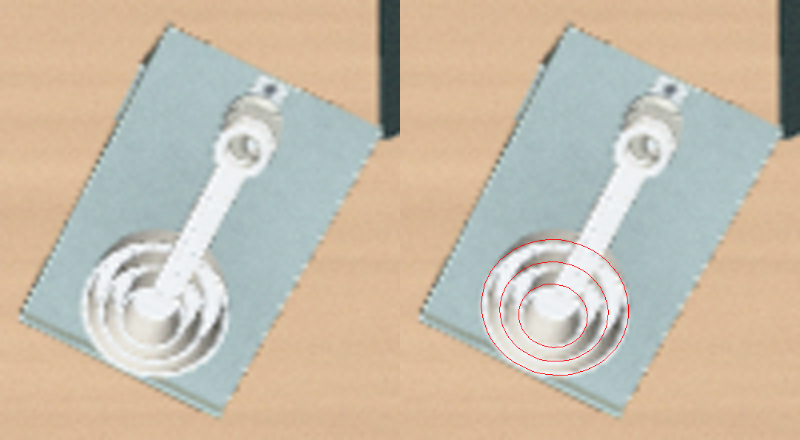

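Run:
```python
from station import bot
bot.sign_off(); print(bot.get_state()["time_s"])
```

```text
the job is handed in; nothing more can be done
the job is handed in; nothing more can be done
```

All three scoops are hung on the hook, largest first, then the middle one, then the smallest. I gripped each by the handle, passed its eye over the hook tip, pivoted it down to the slope and released it. I handed the job in at about 25 s of the 58 s allowed, and it gives no verdict.

- **Eyes:** the wrist and top pictures show all three eyes stacked over the hook.
- **Cups:** the largest cup lies flat on the board, straight down the slope, and the other two are nested inside it. The rim circles I predicted for a fully seated stack, drawn over the top picture, matched closely. The inner two looked a few mm off at most, inside the 12 mm allowance. I judged that by eye and did not measure the base heights or offsets.
- **Bystanders:** the tub, tree and brush look unmoved in the top picture. The teal mould is mostly hidden behind the plant's leaves, and the part that shows looks the same.
- **Robot:** the arm was clear of everything when I handed in. The wrist-force readings I took along the way stayed at about 3 N or less.

No check failed or disagreed.

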